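Seal the dry-storage box: drawer home, vent cap snapped on

TASK

The dry-storage box on the worktop has to be sealed: push its open drawer fully home until it snaps into its catch, then take the wide cap and press it, mouth down, onto the vent stud on top of the box until it clicks. Do not let up after the click: go on pressing the cap firmly down into its rubber seal and finish like that, the gripper still pressing on the cap, nothing let go. Leave the narrow spare cap, the cups and the timer where they stand.

Things in the scene. Friction and masses are not known exactly. Their poses are not given: they have to be found in the camera images.
- dry_box: Fixed steel box, 150 mm deep (its x) by 150 mm wide (its y), top at 90 mm, standing on the worktop in a different place and yaw each time. Origin: centre of its underside. Its x points from the drawer front to the back, so the drawer opens toward its -x and is pushed home along its +x.
- drawer (a joint): How far the drawer stands open, m: 0 = fully home, front flush with the box. Starts 0.045 to 0.075. It slides with about 1 N; 10 to 5 mm before home a spring catch resists with 3 to 6 N, then it snaps home, stays there and stops rigidly: push with a stop of about 10 to 12 N.
- drawer_face (a point): Point on the outer face of the white drawer front, in the middle of its width, 60 mm above the worktop; moves with the drawer. The front is flat, 146 mm wide, from 10 to 82 mm above the worktop, 8 mm thick; there is no handle, push on the face. Axes as dry_box.
- stud_seat (a point): On the axis of the vent stud, at the top face of the free black rubber seal: 112 mm above the worktop, 22 mm above the box's top, 30 mm behind the box's middle (its +x). The steel stud, 23 mm thick, rises 21 mm above this point, its last 6 mm tapered to 12 mm; four spring balls stick out of it, 30 mm across, 7 mm above this point. Seal 39 mm across, on a white pedestal 38 to 50 mm wide.
- wide_cap: The cap that fits: grey, ribbed, round, 40 mm across, 34 mm tall, closed on top, 30 g, standing mouth down on the worktop. Origin: centre of its mouth rim (underside); z up. Bore 26 mm at a round lip just inside the mouth, wider above. It may be pressed while gripped by its sides, or with the shut fingers on its top.
- cap_top (a point): Centre of the wide cap's closed top, 34 mm above its origin. Pressing the cap on: its lip meets the balls with the cap's origin about 9 mm above stud_seat; resistance grows to a peak of some 5 to 8 N about 7 mm above, then drops (the click), and the rim lands on the seal with the origin level with stud_seat; a push of 12 to 15 N goes through it all.
- seal (a joint): How far the rubber seal is pressed down, m: 0 = free, 0.0035 = its stop. A spring of 5 N per mm: pressing the cap on it with 10 N gives 0.002. It springs back when the cap is no longer pressed.
- spare_cap: Bystander: narrow grey spare cap, 26 mm across, 46 mm tall, too narrow for the stud. Wide and spare cap swap places at random. Origin: centre of its underside.
- cup_a: Bystander: white melamine cup, 74 mm across, 64 mm tall. Origin: centre of its underside.
- cup_b: Bystander: white melamine cup, 74 mm across, 64 mm tall. Origin: centre of its underside.
- dial_timer: Bystander: round kitchen timer, 62 mm across, 44 mm tall. Origin: centre of its underside.
There are look-alikes about, which are no part of the job. Leave any blue, pink or turquoise look-alike of the wide_cap alone.

How it is judged (in metres and radians):
On the way, in this order (a step that is already met when the one before it is completed fails the run):
1. the drawer is pushed home, within 3 mm (value of joint drawer below 0.003 m), for 0.2 s.
2. the wide cap has clicked over the balls onto the stud, rim down on the seal (horizontal distance between wide_cap and stud_seat below 0.003 m and z of wide_cap in the frame of stud_seat between -0.006 and 0.0015 m and angle between the z axis of wide_cap and the z axis of stud_seat, either way round below 0.08 rad), for 0.2 s.
At the end, for the whole second after the job is handed in: Drawer home within 3 mm; wide cap on the stud, within 3 mm of its axis and 0.08 rad of upright, its rim no higher than 1.5 mm over the free seal; the gripper's fingers still touch the cap and press the seal down by more than 0.8 mm (over 4 N) (all of step 2 and value of joint drawer below 0.003 m and value of joint seal above 0.0008 m and contact force between the fingers and wide_cap above 2 N); the arm keeps its last pose, push and grip.
It fails at once if the spare cap, a cup or the timer is moved by more than 25 mm (distance of any of spare_cap, cup_a, cup_b, dial_timer from where it was at the start of the episode above 0.025 m).
It also fails if it takes over 54 s, if anything falls off the work surface, if the arm or the gripper's body presses on something with over 40 N, if the wrist force passes 120 N, or if a joint passes its speed limit or range.

ROBOT

A 6-joint arm with a two-finger parallel gripper is mounted at the origin on a cart in front of the work surface, level with it; the furniture and walls round the work are solid. World frame = base frame: x ahead of the robot, y to its left, z up, the work surface at z = 0. Lengths are in m, angles in degrees, forces in N, time in s.
With the tool pointing down it reaches from about 0.4 to 0.825 m from the base axis. Payload 7 kg.
Tool frame: the origin (TCP) lies at the very end of the fingers, on their centre line; the grasp point (between the pads) lies hold_point_z behind it (hold_point_z is the distance from the TCP to the grasp point, in m); z points along the fingers, y is the line along which they close (so a half turn about z gives the same grasp; the last joint's range is limited). The gripper opens to 88 mm and grips with 3 to 60 N. Pads are 19 mm wide; open, the fingers measure 130 mm over their backs; the gripper's body (78 mm by 193 mm) begins 47 mm behind the grasp point.
Start: joints at [86.293, 20.546, 0.682, 0, -70.136, -16.507], TCP at [0.233, 0.633, 0.227] pointing down, gripper open.
Joint ranges: [-176.03, 176.03], [-82.01, 121.73], [-58.28, 71.71], [-173.87, 95.51], [-174.79, -0.11], [-173.66, 173.66]. Speed limits (degrees/s): [136.94, 136.94, 172.46, 180, 180, 180].

INTERFACE

Orientations are given as [roll, pitch, yaw] about the fixed x, y, z axes, in that order (R = Rz(yaw) Ry(pitch) Rx(roll)).
In Python, from plant import get_obs, snapshot, close_job, hold_point_z gives the robot as it stands.
- The arm moves only by the tool play_rows, never from a script. Its argument "commands" is a list that holds one entry, the list of rows, each a list of 7 numbers: the shift along the tool's x, y, z in cm, then the turn, a rotation vector about the tool's x, y, z in degrees, then the opening, from 0 (shut) to 1 (fully open). In form: [[[x, y, z, ax, ay, az, fingers], ...]]. A call has 1 to 20 rows; each row is the pose to reach, as a shift and turn from the pose commanded when the call began, along the tool's axes at that moment; what a row does not reach only later rows make up. A row lasts 1/12 s, in which the tool goes at most 41.7 mm and 7.16 degrees, less where a joint would pass 70% of its speed; a pose out of reach is approached as far as the arm can. A call with a gripper value outside its range is refused whole. The fingers move at their own pace and stop on an object; the grip force is fixed at half the most. Time passes only in rows, so rows that repeat a pose let the fingers close. It gives the time, the measured TCP pose, the force, the opening and the grip force at its end, in the units of the state.
- get_obs(): the state, without advancing time (a new reading comes with each control period).
- snapshot(name): name is "scene" or "side" or "wrist"; returns a dict with "frame" (420x560x3 uint8, red, green, blue), "camera_matrix" (3x3 intrinsics, pixels), "dist" ([k1, k2, p1, p2, k3] as OpenCV has them; the pictures are not rectified), "origin" and "attitude" of the camera in the world. Camera axes: x right, y down, z forward; pixel columns grow to the right and rows downward; lengths in m; the calibration is good to about 2 mm. A picture is of the moment at which its call begins. There is no depth.
- close_job(): hands the job in; it is judged then, once.
The state is a dict: "clock": time; "joint_pos": joint angles; "qvel": joint speeds; "tau": joint torques, N m; "tool_pos": TCP position; "orientation": TCP orientation; "force": force on the tool from outside, world axes, zero at the start; "moment": the same for the moment, N m; "opening": finger opening in m; "gripper_force": force on a finger pad.
Only numpy, scipy, OpenCV 4.12 (cv2) and the standard library are available. Lean on these libraries where they do the work, as an engineer would, in place of code of your own. Each camera call takes 0.05 s, during which the arm holds its last target. There are 200 camera calls.

## Working session

There is one attempt and no reset: what is moved stays moved. The work goes in short steps, Python scripts to look and compute and a tool call to move; the robot and the scene stay as the last step left them, time stands still between calls to the robot, and variables do not carry over. Pictures are saved under pics/ and viewed, at most 10 in all, crops included, and the job is handed in when it is done.

Besides the shell and the picture viewer there is one more tool, called after "Call:" by a JSON object that holds its "api" and its "payload", one argument or row to a line. play_rows: Moves the arm, as the interface text tells. Its arguments: {"type":"object","properties":{"commands":{"type":"array","items":{"type":"array","items":{"type":"array","items":{"type":"number"}}}}},"required":["commands"]}

```bash
mkdir -p pics; ls
cat > h.py <<'E'
import numpy as np, cv2
from plant import get_obs, snapshot, close_job, hold_point_z
def R_of(a):
    a=np.array(a,float)
    if a.shape==(3,3): return a
    from scipy.spatial.transform import Rotation as R
    if a.size==3: return R.from_euler('xyz',a,degrees=True).as_matrix()
    raise ValueError(a)
def ray(s,px):
    u=cv2.undistortPoints(np.array(px,float).reshape(-1,1,2),s['camera_matrix'],s['dist'] if not isinstance(s['dist'],list) else np.array(s['dist']))[:,0]
    d=np.c_[u,np.ones(len(u))]@R_of(s['attitude']).T
    return np.array(s['origin']),d
def onplane(s,px,z):
    o,d=ray(s,px); return o+d*((z-o[2])/d[:,2])[:,None]
def proj(s,P):
    R=R_of(s['attitude']); rv,_=cv2.Rodrigues(R.T)
    return cv2.projectPoints(np.array(P,float).reshape(-1,1,3),rv,-R.T@np.array(s['origin']),np.array(s['camera_matrix'],float),np.array(s['dist'],float))[0][:,0]
E
python3 - <<'E'
from h import *
import pickle
print(get_obs(),hold_point_z)
for n in('scene','side','wrist'):
    s=snapshot(n); cv2.imwrite(f'pics/{n}0.png',s['frame'][...,::-1]); pickle.dump(s,open(f'pics/{n}0.pkl','wb'))
    print(n,s['origin'],s['attitude'],s['camera_matrix'],s['dist'])
E
```

```text
pics
{'clock': 0.0, 'joint_pos': array([ 8.62938370e+01,  2.05905720e+01,  6.34618409e-01, -1.91828801e-02,
       -7.01356103e+01, -1.65056139e+01]), 'qvel': array([ 0.0413913 , -0.03083059, -0.03925572,  0.01068811, -0.04444117,
        0.05368473]), 'tau': array([ 2.96361559e-04, -5.82723570e+01,  2.93050611e+01,  6.99729413e+00,
        7.00452380e-03, -1.61287462e-04]), 'tool_pos': array([0.23308335, 0.6329698 , 0.22564179]), 'orientation': array([ 1.79907086e+02, -8.72641034e-03, -2.02183025e+01]), 'force': array([-0.01931216, -0.34285435,  1.44483952]), 'moment': array([-0.01860395,  0.05333875,  0.00452024]), 'gripper_force': 0.0, 'opening': 0.08784654856930411} 0.0188
scene [-0.00521538 -0.76351837  0.59903362] [-119.3698822    -0.77059714  -31.30532222] [[431.85528937   0.         284.28370682]
 [  0.         431.85528937 208.42343383]
 [  0.           0.           1.        ]] [-0.02740558  0.          0.          0.          0.        ]
side [-0.25036694 -0.25053429  0.52343823] [-118.00939613    1.10702888  -70.17111033] [[418.55843313   0.         279.78088341]
 [  0.         418.55843313 209.66573232]
 [  0.           0.           1.        ]] [-0.06482764  0.          0.          0.          0.        ]
wrist [0.30442724 0.60696766 0.38284549] [ 1.63495650e+02 -1.23975044e-01 -1.10226734e+02] [[367.49995225   0.         275.76327271]
 [  0.         367.49995225 212.134409  ]
 [  0.           0.           1.        ]] [-0.08944009  0.          0.          0.          0.        ]
```

View pics/scene0.png

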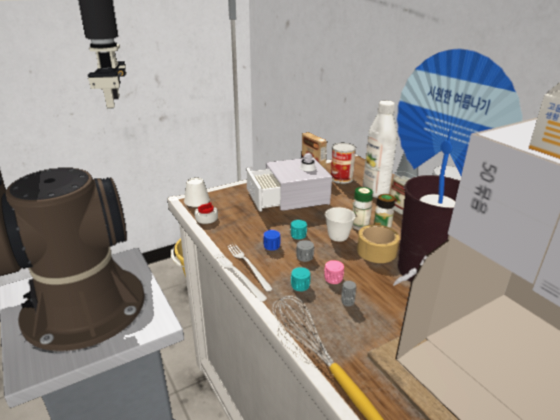

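View pics/side0.png

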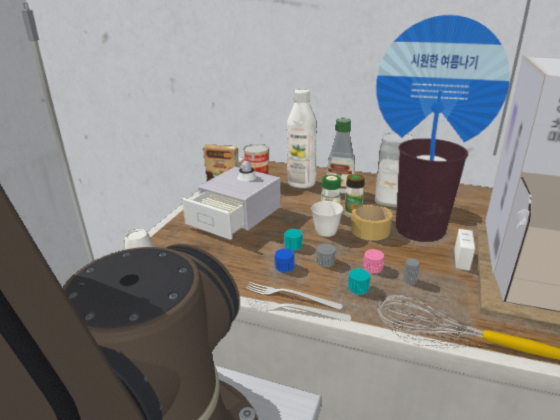

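View pics/wrist0.png

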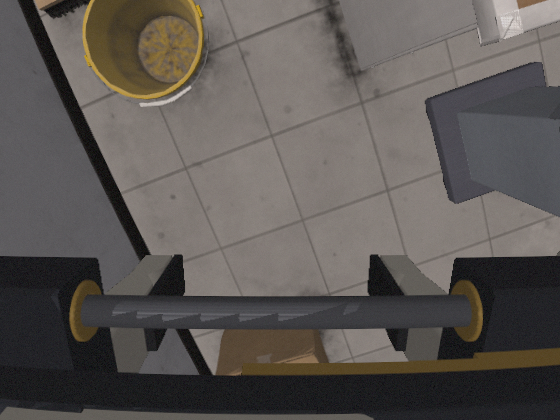

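The scene view shows the wide cap at about (305,251), the spare cap at (349,293), the box at (290,185), and a cup and the timer near (200,200). In the side view the cap is at (326,255), the spare at (412,271) and the stud at (245,172). I'll enlarge both for exact pixels.

Run:
```python
from h import *
import pickle
a,b=[pickle.load(open(f'pics/{n}0.pkl','rb')) for n in('scene','side')]
A=a['frame'][140:275,180:330]; B=b['frame'][150:285,180:350]
f=lambda i,w,h:cv2.resize(i,(w,h),interpolation=cv2.INTER_CUBIC)
A=f(A,375*1,338); 
im=np.zeros((600,800,3),np.uint8)
# scene crop: x180..330 @2.6 ; side crop x180..340@2.6
A=f(a['frame'][140:270,180:330],390,338);B=f(b['frame'][150:280,180:338],411-1,338)
im[:338,:390]=A; im[:338,390:800]=B
# box top zoom
im[338:338+260,:400]=f(a['frame'][145:210,240:340],400,260)
im[338:338+260,400:]=f(b['frame'][160:225,183:283],400,260)
cv2.imwrite('pics/z.png',im[...,::-1])
for n,s,c in(('scene',a,(305,251)),('side',b,(326,255))):
    print(n,onplane(s,[c],0.017))
print('spare',onplane(a,[(349,293)],.02),onplane(b,[(412,271)],.02))
print('stud',onplane(a,[(308,157)],.13),onplane(b,[(246,168)],.13))
print('cupA',onplane(a,[(339,224)],.032),onplane(b,[(327,219)],.032))
print('timer',onplane(a,[(206,213)],.02),onplane(a,[(196,193)],.03),onplane(b,[(137,240)],.03))
```

```text
scene [[ 0.47532056 -0.08178532  0.017     ]]
side [[ 0.47829668 -0.08233252  0.017     ]]
spare [[ 0.46785185 -0.25434416  0.02      ]] [[ 0.47175112 -0.26103774  0.02      ]]
stud [[0.64458098 0.16429506 0.13      ]] [[0.62413953 0.16182641 0.13      ]]
cupA [[ 0.60299411 -0.04405374  0.032     ]] [[ 0.60542957 -0.05190193  0.032     ]]
timer [[0.34173856 0.19475254 0.02      ]] [[0.35486513 0.29906382 0.03      ]] [[0.38411935 0.3304875  0.03      ]]
```

View pics/z.png

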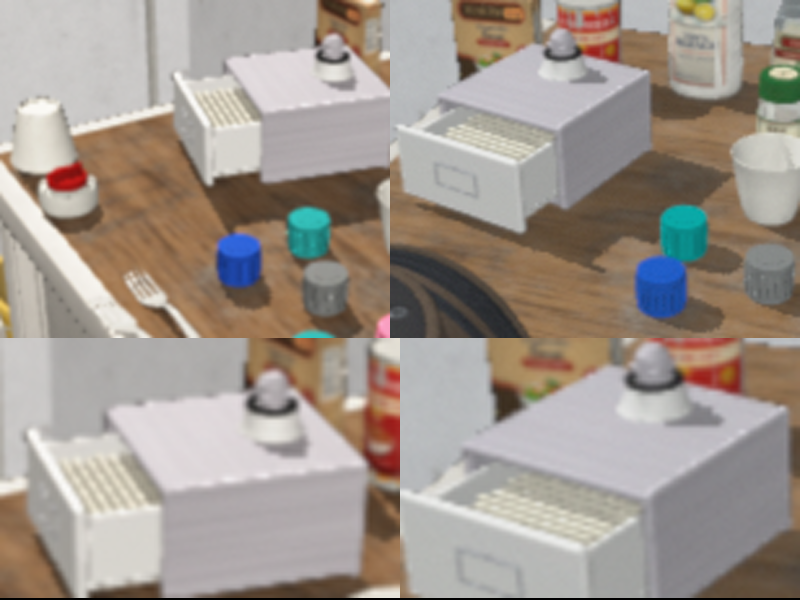

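Corner pixels: the box top in the scene view is (267.5,163), (281,183.5), (330.5,177), (319,159). In the side view it is (199,189), (245,200), (279,177), (240.5,167.5). The seal is at (308,161.8) and (246.3,171.3). Next is a point fit of the box pose, with the cap located by mask.

Run:
```python
from h import *
import pickle
from scipy.optimize import least_squares
a,b=[pickle.load(open(f'pics/{n}0.pkl','rb')) for n in('scene','side')]
A=[(267.5,163),(281.25,183.5),(330.5,176.75),(318.75,158.75),(247.5,168),(260,189.25),(308,161.75)]
B=[(199.25,189.25),(245,199.75),(279.25,177.25),(240.5,167.5),(183.5,198.5),(229.25,212.25),(246.25,171.25)]
def pts(p):
    x,y,t,d=p; h=.075
    L=np.array([(-h,h,.09),(-h,-h,.09),(h,-h,.09),(h,h,.09),(-h-d,.073,.082),(-h-d,-.073,.082),(.03,0,.112)])
    c,s=np.cos(t),np.sin(t)
    return np.c_[x+c*L[:,0]-s*L[:,1],y+s*L[:,0]+c*L[:,1],L[:,2]]
f=lambda p:np.r_[proj(a,pts(p))-A,proj(b,pts(p))-B].ravel()
r=least_squares(f,[.6,.17,0.2,.06],loss='soft_l1')
print(r.x,np.degrees(r.x[2])); print(f(r.x).reshape(-1,2).round(1)); 
P=pts(r.x); print('seat',P[6],'face mid',(P[4]+P[5])/2)
for n,s,c in(('scene',a,(305,251)),('side',b,(326,255))):
    hsv=cv2.cvtColor(s['frame'],cv2.COLOR_RGB2HSV); u,v=c
    m=((hsv[...,1]<45)&(hsv[...,2]<170)).astype(np.uint8)
    w=np.zeros_like(m); w[v-16:v+17,u-16:u+17]=m[v-16:v+17,u-16:u+17]
    k,l,st,ce=cv2.connectedComponentsWithStats(w); i=1+st[1:,4].argmax(); bb=st[i]
    print(n,bb,ce[i],onplane(s,[ce[i]],.017), onplane(s,[(bb[0]+bb[2]/2-.5,bb[1]+bb[3]/2-.5)],.017))
```

```text
[ 0.62269212  0.17790896 -0.25390149  0.05645157] -14.54748355782131
[[-1.1 -0.5]
 [-0.6  0.5]
 [ 2.3  1. ]
 [-4.8 -1.3]
 [ 0.5 -0.8]
 [-0.  -0.4]
 [ 0.6 -0.1]
 [-0.7 -3.1]
 [ 0.6  0.9]
 [ 2.8  1.1]
 [-3.6 -0.8]
 [-0.5 -0.7]
 [ 0.   1.1]
 [ 1.5 -1. ]]
seat [0.65173031 0.1703735  0.112     ] face mid [0.49545491 0.21092727 0.082     ]
scene [297 240  17  22 320] [304.809375 250.2625  ] [[ 0.47660345 -0.07905461  0.017     ]] [[ 0.47645195 -0.08008838  0.017     ]]
side [316 244  20  23 409] [325.71149144 254.79462103] [[ 0.47886094 -0.08155472  0.017     ]] [[ 0.47796652 -0.08131896  0.017     ]]
```

Call:
{"api": "play_rows", "payload": {
  "commands": [
    [[34.8,31,2.7,0,0,-5.7,0],[34.8,31,2.7,0,0,-5.7,0],[34.8,31,2.7,0,0,-5.7,0],[34.8,31,2.7,0,0,-5.7,0],[34.8,31,2.7,0,0,-5.7,0],[34.8,31,2.7,0,0,-5.7,0],[34.8,31,2.7,0,0,-5.7,0],[34.8,31,2.7,0,0,-5.7,0],[34.8,31,2.7,0,0,-5.7,0],[34.8,31,2.7,0,0,-5.7,0],[34.8,31,2.7,0,0,-5.7,0],[34.8,31,2.7,0,0,-5.7,0],[34.8,31,2.7,0,0,-5.7,0],[34.8,31,2.7,0,0,-5.7,0],[34.8,31,2.7,0,0,-5.7,0]]
  ]
}}

```text
clock: 1.4
tool_pos: [0.4526, 0.2228, 0.1996]
orientation: [-180.0, 0.0, -14.5]
force: [0.8, 0.7, -0.2]
opening: 0.0007
gripper_force: 0.0
```

Run:
```python
from h import *
import pickle
o=get_obs();print(o['tool_pos'],o['orientation'],o['force'],o['opening'],o['clock'])
s=snapshot('wrist'); pickle.dump(s,open('pics/w1.pkl','wb'));cv2.imwrite('pics/w1.png',s['frame'][...,::-1])
t=np.radians(-14.55);c,n=np.cos(t),np.sin(t)
g=lambda x,y,z:(.6227+c*x-n*y,.1779+n*x+c*y,z)
print('pred corners FL FR BR BL, face L R, seat',proj(s,[g(-.075,.075,.09),g(-.075,-.075,.09),g(.075,-.075,.09),g(.075,.075,.09),g(-.1315,.073,.082),g(-.1315,-.073,.082),g(.03,0,.133)]).round(1))
```

```text
[0.45255043 0.22278147 0.19956494] [-1.79992435e+02  2.33231088e-03 -1.45067078e+01] [ 0.78858594  0.65558323 -0.18879455] 0.0006913781037030416 1.4
pred corners FL FR BR BL, face L R, seat [[ 168.3   67.8]
 [ 385.1   68. ]
 [ 392.4 -162.8]
 [ 161.4 -163.2]
 [ 179.   148. ]
 [ 374.2  148.2]
 [ 277.2 -138.4]]
```

View pics/w1.png

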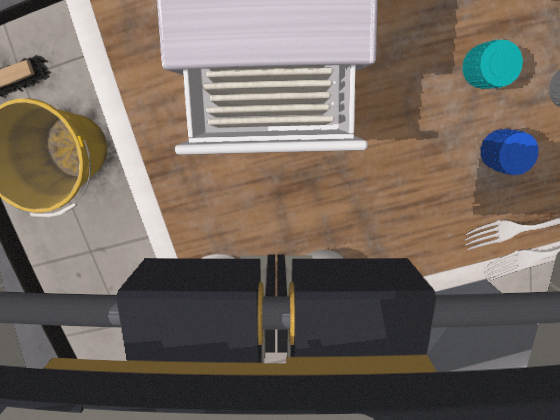

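Wrist view: the box front edge runs from (162,67) to (375,62) and the drawer's outer top edge from (177,152) to (366,147). I'll work out the exact yaw and position from these.

Run:
```python
from h import *
import pickle
s=pickle.load(open('pics/w1.pkl','rb'))
P=onplane(s,[(162,67.5),(375,62.5)],.09);Q=onplane(s,[(177,152.5),(366.5,147.5)],.082)
for X in(P,Q):
    d=X[0]-X[1]; print(X,X.mean(0),np.linalg.norm(d),np.degrees(np.arctan2(-d[0],d[1])))
```

```text
[[0.57037356 0.27355449 0.09      ]
 [0.53649666 0.13032179 0.09      ]] [0.55343511 0.20193814 0.09      ] 0.1471844138090287 -13.30686816648664
[[0.51097025 0.28410676 0.082     ]
 [0.47897307 0.14584416 0.082     ]] [0.49497166 0.21497546 0.082     ] 0.14191675595286238 -13.0301878671734
```

Call:
{"api": "play_rows", "payload": {
  "commands": [
    [[0,0,8,0,0,-1.3,0],[0,0,8,0,0,-1.3,0],[0,0,15.2,0,0,-1.3,0],[0,0,15.2,0,0,-1.3,0],[0,0,15.2,0,0,-1.3,0],[0,0,15.2,0,0,-1.3,0]]
  ]
}}

```text
clock: 1.95
tool_pos: [0.4518, 0.2225, 0.0468]
orientation: [179.8, 0.1, -13.1]
force: [0.5, 0.6, 1.6]
opening: 0.0004
gripper_force: 0.0
```

Call:
{"api": "play_rows", "payload": {
  "commands": [
    [[1,0,0,0,0,0,0],[2,0,0,0,0,0,0],[3,0,0,0,0,0,0],[3.5,0,0,0,0,0,0],[4,0,0,0,0,0,0],[4.5,0,0,0,0,0,0],[5,0,0,0,0,0,0],[5.5,0,0,0,0,0,0],[6,0,0,0,0,0,0],[6.5,0,0,0,0,0,0],[7,0,0,0,0,0,0],[7.2,0,0,0,0,0,0]]
  ]
}}

```text
clock: 2.95
tool_pos: [0.5235, 0.2056, 0.0475]
orientation: [180.0, -0.0, -13.2]
force: [-1.0, -0.1, -0.6]
opening: 0.0005
gripper_force: 0.5
```

Call:
{"api": "play_rows", "payload": {
  "commands": [
    [[0.4,0,0,0,0,0,0],[0.8,0,0,0,0,0,0],[1.0,0,0,0,0,0,0],[1.2,0,0,0,0,0,0]]
  ]
}}

```text
clock: 3.28
tool_pos: [0.5343, 0.2031, 0.0475]
orientation: [180.0, 0.0, -13.2]
force: [-17.0, 8.1, 11.3]
opening: 0.0006
gripper_force: 8.9
```

Call:
{"api": "play_rows", "payload": {
  "commands": [
    [[0.2,0,0,0,0,0,0],[0.4,0,0,0,0,0,0],[0.5,0,0,0,0,0,0]]
  ]
}}

```text
clock: 3.53
tool_pos: [0.5344, 0.2029, 0.0475]
orientation: [179.9, 0.4, -13.3]
force: [-36.5, 17.1, 23.2]
opening: 0.0006
gripper_force: 19.4
```

Call:
{"api": "play_rows", "payload": {
  "commands": [
    [[-0.9,0,0,0,0,0,0],[-2,0,0,0,0,0,0],[-3,0,0,0,0,0,0],[-3,0,-5,0,0,0,0],[-3,0,-9,0,0,0,0],[-3,0,-12,0,0,0,0],[-3,0,-12,0,0,0,0]]
  ]
}}

```text
clock: 4.12
tool_pos: [0.5135, 0.2108, 0.1755]
orientation: [-179.5, -0.5, -13.1]
force: [1.4, 1.2, 0.1]
opening: 0.0003
gripper_force: 0.0
```

Run:
```python
from h import *
import pickle
o=get_obs();print(o['tool_pos'],o['orientation'],o['force'],o['opening'],o['clock'])
s=snapshot('wrist'); pickle.dump(s,open('pics/w2.pkl','wb'));b=snapshot('side')
im=np.zeros((600,800,3),np.uint8);im[:420,:560]=s['frame']
im[420:,:240]=cv2.resize(b['frame'][165:240,180:280],(240,180))
cv2.imwrite('pics/w2.png',im[...,::-1])
```

```text
[0.51352591 0.21077465 0.17554503] [-179.53160141   -0.5131034   -13.12815303] [1.35361882 1.22120733 0.14585749] 0.0003486147371064603 4.1167
```

View pics/w2.png

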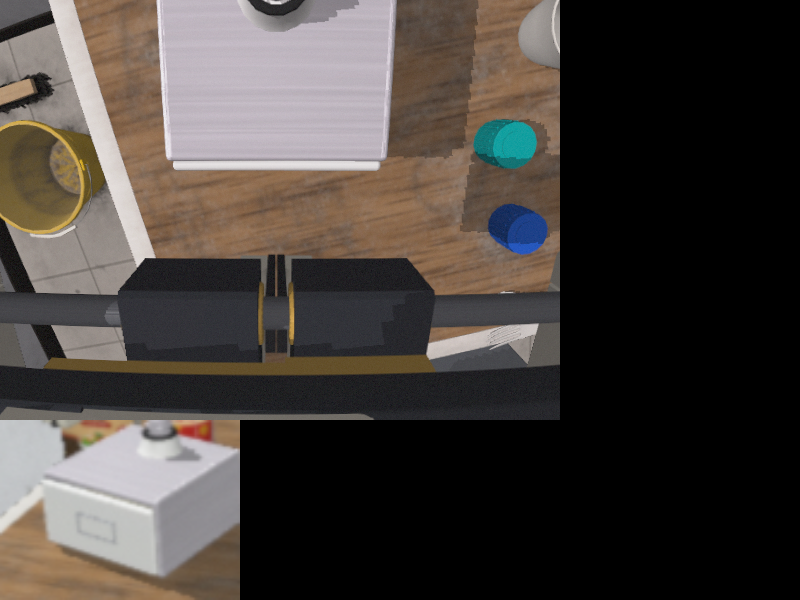

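Wrist view: the box front edge is at row ~160 from (167,160) to (386,158), and the drawer's outer edge at row ~169 from (174,169) to (380,168). I need to see whether it is really home.

Run:
```python
from h import *
import pickle
s=pickle.load(open('pics/w2.pkl','rb'))
g=cv2.cvtColor(s['frame'],cv2.COLOR_RGB2GRAY)
for c in(190,220,250,300,330,360): print(c,g[150:176,c])
for c in(190,277,360):print(c,onplane(s,[(c,160.5)],.09),onplane(s,[(c,169.5)],.082))
P=onplane(s,[(167,159.5),(387,158.5),(174,169.5),(380,168.5)],.09);print(P,P[:2].mean(0))
Q=onplane(s,[(174,169.5),(380,168.5)],.082);print(Q.mean(0),Q)
for X in(P[:2],Q):
    d=X[0]-X[1];print(np.linalg.norm(d),np.degrees(np.arctan2(-d[0],d[1])))
```

```text
190 [180 182 185 184 187 191 187 178 166 154 118 202 212 222 227 224 221 214
 198 182 127 123 125 126 124 125]
220 [181 180 185 186 189 189 187 178 164 152 138 206 217 224 225 224 221 214
 197 173 121 109 109 111 119 121]
250 [182 180 180 182 187 189 186 178 163 146 153 210 219 225 226 223 219 214
 198 171 125 113 115 115 112 110]
300 [183 179 180 183 183 185 189 179 166 151 154 214 221 225 225 222 219 214
 199 175 135 120 119 122 122 121]
330 [182 180 181 180 182 185 187 184 168 151 148 213 219 224 225 223 221 216
 200 179 140 104 108 112 115 118]
360 [183 178 178 179 181 185 185 184 170 157 131 180 219 222 228 222 221 216
 204 187 150 110 109 109  99  94]
190 [[0.56609423 0.25799203 0.09      ]] [[0.55942806 0.2619241  0.082     ]]
277 [[0.55279291 0.20144874 0.09      ]] [[0.54564372 0.2031453  0.082     ]]
360 [[0.54046666 0.14762228 0.09      ]] [[0.53281449 0.1472052  0.082     ]]
[[0.57037061 0.27297083 0.09      ]
 [0.5378029  0.12968011 0.09      ]
 [0.5627915  0.27033543 0.09      ]
 [0.53218627 0.13534605 0.09      ]] [0.55408676 0.20132547 0.09      ]
[0.5462284  0.20317427 0.082     ] [[0.56203408 0.27288781 0.082     ]
 [0.53042273 0.13346073 0.082     ]]
0.1469451827575008 -12.804886713310621
0.1429656812558829 -12.774324092254327
```

Run:
```python
from h import *
import pickle
s=pickle.load(open('pics/w2.pkl','rb'))
g=cv2.cvtColor(s['frame'],cv2.COLOR_RGB2GRAY)
print([(c,g[0:32,c].tolist()) for c in(272,277,282)])
for r in (2,5): print(r,g[r,240:312].tolist())
t=np.radians(-13.0);ex=np.array([np.cos(t),np.sin(t)])
print('edge',onplane(s,[(277,160)],.09)[0,:2]@ex)
for r in range(10,18): print(r,onplane(s,[(277,r)],.112)[0,:2]@ex)
```

```text
[(272, [160, 222, 227, 228, 119, 39, 44, 42, 38, 42, 41, 37, 40, 35, 29, 72, 97, 121, 126, 124, 124, 128, 127, 128, 134, 135, 140, 143, 146, 148, 153, 159]), (277, [96, 191, 227, 227, 121, 43, 46, 38, 46, 44, 43, 34, 38, 37, 28, 57, 100, 98, 102, 114, 110, 118, 120, 121, 125, 127, 131, 135, 138, 142, 145, 154]), (282, [158, 174, 172, 135, 63, 40, 39, 40, 39, 43, 42, 43, 43, 37, 30, 55, 103, 105, 103, 107, 109, 109, 110, 111, 112, 117, 120, 126, 131, 132, 136, 147])]
2 [209, 207, 201, 198, 193, 189, 184, 177, 176, 150, 64, 42, 43, 46, 44, 41, 43, 45, 42, 41, 40, 45, 42, 43, 41, 51, 79, 109, 138, 162, 211, 227, 227, 228, 228, 227, 227, 227, 228, 226, 215, 176, 172, 174, 138, 117, 79, 46, 43, 39, 47, 42, 41, 43, 40, 40, 45, 44, 39, 38, 36, 32, 66, 95, 103, 106, 111, 110, 113, 118, 117, 120]
5 [211, 207, 202, 197, 196, 192, 186, 183, 180, 174, 169, 156, 92, 29, 39, 48, 40, 43, 45, 42, 36, 45, 44, 41, 45, 41, 43, 39, 44, 44, 39, 40, 39, 42, 46, 42, 41, 43, 42, 41, 44, 41, 40, 39, 42, 43, 42, 43, 43, 41, 40, 41, 42, 38, 42, 41, 39, 38, 33, 43, 81, 98, 101, 103, 107, 110, 111, 112, 116, 122, 121, 122]
edge 0.4936414745393416
10 0.5806882203705576
11 0.5801602419236062
12 0.5796320067940728
13 0.5791035112958636
14 0.5785747517547409
15 0.5780457245080406
16 0.5775164259043939
17 0.5769868523034531
```

Run:
```python
from h import *
import pickle
a,b=[pickle.load(open(f'pics/{n}0.pkl','rb')) for n in('scene','side')]
for s,p in((a,[(267.5,163),(281.25,183.5),(330.5,176.75),(318.75,158.75)]),(b,[(199.25,189.25),(245,199.75),(279.25,177.25),(240.5,167.5)])):
    P=onplane(s,p,.09);print(P.round(4),[np.linalg.norm(P[i]-P[i-1]).round(4) for i in range(4)])
b=snapshot('side');a=snapshot('scene')
im=np.zeros((600,800,3),np.uint8)
im[:,:400]=cv2.resize(a['frame'][140:215,260:310+30-30],(400,600),interpolation=cv2.INTER_CUBIC)
im[:,400:]=cv2.resize(b['frame'][165:240,190:240],(400,600),interpolation=cv2.INTER_CUBIC)
cv2.imwrite('pics/z3.png',im[...,::-1])
```

```text
[[0.5698 0.2643 0.09  ]
 [0.5343 0.1261 0.09  ]
 [0.6749 0.0949 0.09  ]
 [0.7208 0.216  0.09  ]] [np.float64(0.1585), np.float64(0.1426), np.float64(0.144), np.float64(0.1295)]
[[0.5536 0.2586 0.09  ]
 [0.5349 0.1272 0.09  ]
 [0.6808 0.0956 0.09  ]
 [0.7119 0.2197 0.09  ]] [np.float64(0.163), np.float64(0.1327), np.float64(0.1492), np.float64(0.128)]
```

View pics/z3.png

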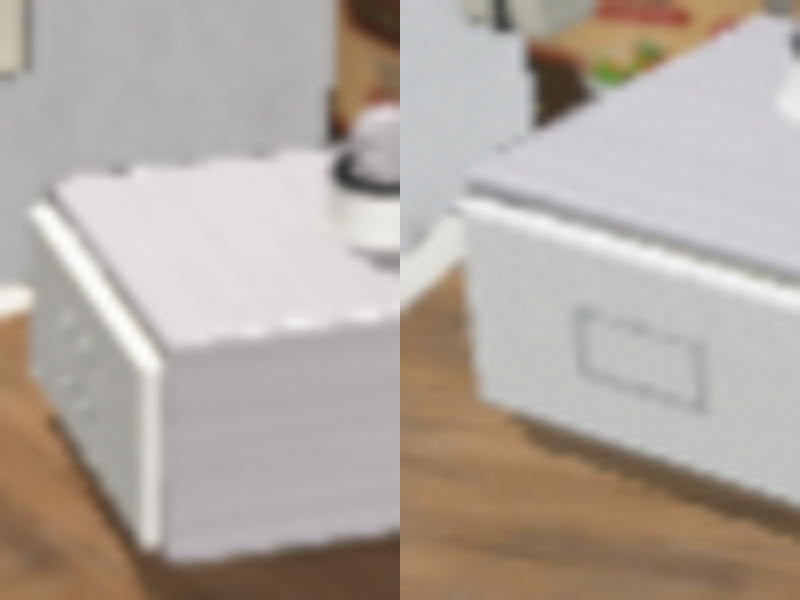

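The front sits as an 8 mm overlay right against the box with no gap, and the push ended on a rigid stop, so the drawer is home. Now the caps' neighbours and the obstacles around the stud.

Run:
```python
from h import *
a=snapshot('scene');b=snapshot('side')
for n,p in dict(blue=(272,241),teal=(299,230),pink=(334,272),teal2=(301,280)).items(): print(n,onplane(a,[p],.017).round(3))
for n,p in dict(blue=(285,260),teal=(293,240),pink=(374,261),teal2=(359,281)).items(): print(n,onplane(b,[p],.017).round(3))
for n,p in dict(can=(257,185),bottle=(302,186),box=(222,180),spice=(331,210)).items(): print(n,onplane(b,[p],0.0).round(3))
for n,p in dict(can=(343,181),bottle=(378,195),spice=(362,227)).items(): print('sc',n,onplane(a,[p],0.0).round(3))
o=get_obs();print(o['tool_pos'],o['orientation'])
```

```text
blue [[ 0.43  -0.006  0.017]]
teal [[0.513 0.003 0.017]]
pink [[ 0.486 -0.18   0.017]]
teal2 [[ 0.408 -0.167  0.017]]
blue [[ 0.433 -0.005  0.017]]
teal [[0.514 0.003 0.017]]
pink [[ 0.488 -0.183  0.017]]
teal2 [[ 0.411 -0.166  0.017]]
can [[0.8   0.212 0.   ]]
bottle [[0.833 0.081 0.   ]]
box [[0.802 0.33  0.   ]]
spice [[ 0.712 -0.037  0.   ]]
sc can [[0.811 0.201 0.   ]]
sc bottle [[0.843 0.071 0.   ]]
sc spice [[ 0.681 -0.046  0.   ]]
[0.50934728 0.2081635  0.166227  ] [ 1.79890103e+02  8.31754708e-02 -1.32242624e+01]
```

Call:
{"api": "play_rows", "payload": {
  "commands": [
    [[0,0,-3.4,0,0,0,0],[1.6,21,-3.4,0,0,76.8,0.8],[1.6,21,-3.4,0,0,76.8,0.8],[1.6,21,-3.4,0,0,76.8,0.8],[1.6,21,-3.4,0,0,76.8,0.8],[1.6,21,-3.4,0,0,76.8,0.8],[1.6,21,-3.4,0,0,76.8,0.8],[1.6,21,-3.4,0,0,76.8,0.8],[1.6,21,-3.4,0,0,76.8,0.8],[1.6,21,-3.4,0,0,76.8,0.8],[1.6,21,-3.4,0,0,76.8,0.8],[1.6,21,-3.4,0,0,76.8,0.8],[1.6,21,-3.4,0,0,76.8,0.8],[1.6,21,-3.4,0,0,76.8,0.8],[1.6,21,-3.4,0,0,76.8,0.8]]
  ]
}}

```text
clock: 5.67
tool_pos: [0.4775, 0.0006, 0.2009]
orientation: [179.9, -0.0, -89.8]
force: [0.2, -0.0, 0.1]
opening: 0.07
gripper_force: 0.0
```

Run:
```python
from h import *
import pickle
o=get_obs();print(o['tool_pos'],o['orientation'],o['opening'])
s=snapshot('wrist'); pickle.dump(s,open('pics/w3.pkl','wb'));cv2.imwrite('pics/w3.png',s['frame'][...,::-1])
c=proj(s,[(.477,-.081,.034)])[0];print(c)
u,v=c.astype(int)
hsv=cv2.cvtColor(s['frame'],cv2.COLOR_RGB2HSV)
m=((hsv[...,1]<40)&(hsv[...,2]<190)).astype(np.uint8);w=np.zeros_like(m);w[max(v-50,0):v+50,u-50:u+50]=m[max(v-50,0):v+50,u-50:u+50]
w=cv2.morphologyEx(w,cv2.MORPH_OPEN,np.ones((5,5)))
k,l,st,ce=cv2.connectedComponentsWithStats(w);i=1+st[1:,4].argmax();print(st[i],ce[i])
x,y,W,H,_=st[i];print(onplane(s,[ce[i],(x+W/2,y+H/2)],.030))
```

```text
[0.4774708  0.00057434 0.20094968] [ 1.79935625e+02 -2.85288703e-02 -8.98340662e+01] 0.06998166425329679
[275.22750536  98.37191039]
[ 254   75   45   48 1735] [275.88357349  98.55158501]
[[ 0.47643482 -0.0809146   0.03      ]
 [ 0.47590354 -0.08054128  0.03      ]]
```

View pics/w3.png

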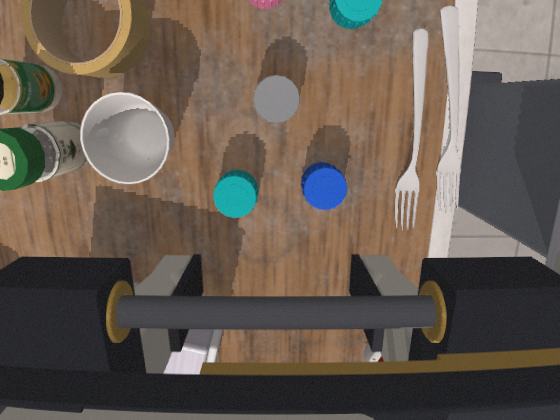

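Wrist view: the grey wide cap's top is at (276,99), i.e. (0.476, -0.081). Descend and grip.

Call:
{"api": "play_rows", "payload": {
  "commands": [
    [[8.1,0.1,4,0,0,0,0.8],[8.1,0.1,4,0,0,0,0.8],[8.1,0.1,4,0,0,0,0.8],[8.1,0.1,13,0,0,0,0.8],[8.1,0.1,13,0,0,0,0.8],[8.1,0.1,13,0,0,0,0.8],[8.1,0.1,16,0,0,0,0.8],[8.1,0.1,19.0,0,0,0,0.8],[8.1,0.1,19.0,0,0,0,0.8],[8.1,0.1,19.0,0,0,0,0.8]]
  ]
}}

```text
clock: 6.55
tool_pos: [0.4763, -0.0804, 0.0117]
orientation: [179.8, -0.1, -89.9]
force: [-0.1, -0.5, 0.2]
opening: 0.0702
gripper_force: 0.0
```

Call:
{"api": "play_rows", "payload": {
  "commands": [
    [[0,0,0,0,0,0,0],[0,0,0,0,0,0,0],[0,0,0,0,0,0,0],[0,0,0,0,0,0,0],[0,0,0,0,0,0,0],[0,0,0,0,0,0,0]]
  ]
}}

```text
clock: 7.05
tool_pos: [0.4772, -0.0802, 0.0124]
orientation: [-179.9, 0.0, -90.0]
force: [-1.7, 0.7, 6.8]
opening: 0.0392
gripper_force: 30.0
```

Call:
{"api": "play_rows", "payload": {
  "commands": [
    [[0,0,-4,0,0,0,0],[0,0,-8,0,0,0,0],[0,0,-12,0,0,0,0],[-27.7,-9.6,-22.8,0,0,-77,0],[-27.7,-9.6,-22.8,0,0,-77,0],[-27.7,-9.6,-22.8,0,0,-77,0],[-27.7,-9.6,-22.8,0,0,-77,0],[-27.7,-9.6,-22.8,0,0,-77,0],[-27.7,-9.6,-22.8,0,0,-77,0],[-27.7,-9.6,-22.8,0,0,-77,0],[-27.7,-9.6,-22.8,0,0,-77,0],[-27.7,-9.6,-22.8,0,0,-77,0],[-27.7,-9.6,-22.8,0,0,-77,0],[-27.7,-9.6,-22.8,0,0,-77,0],[-27.7,-9.6,-22.8,0,0,-77,0],[-27.7,-9.6,-22.8,0,0,-77,0],[-27.7,-9.6,-22.8,0,0,-77,0],[-27.7,-9.6,-22.8,0,0,-77,0]]
  ]
}}

```text
clock: 8.55
tool_pos: [0.5727, 0.1964, 0.2396]
orientation: [180.0, 0.0, -13.2]
force: [-0.3, -0.3, 0.4]
opening: 0.0393
gripper_force: 30.0
```

Run:
```python
from h import *
import pickle
o=get_obs();print(o['tool_pos'],o['orientation'],o['opening'],o['force'])
s=snapshot('wrist'); pickle.dump(s,open('pics/w4.pkl','wb'));cv2.imwrite('pics/w4.png',s['frame'][...,::-1])
c=proj(s,[(.656,.1777,.112),(.656,.1777,.133)]);print(c,s['origin'])
```

```text
[0.57267639 0.19642223 0.23957978] [ 1.79997287e+02  4.73614014e-03 -1.31614278e+01] 0.03931967297547184 [-0.29278665 -0.32615539  0.38941013]
[[274.67055828  90.98452542]
 [274.60273816  89.94069875]] [0.6466776  0.17923767 0.39671352]
```

View pics/w4.png

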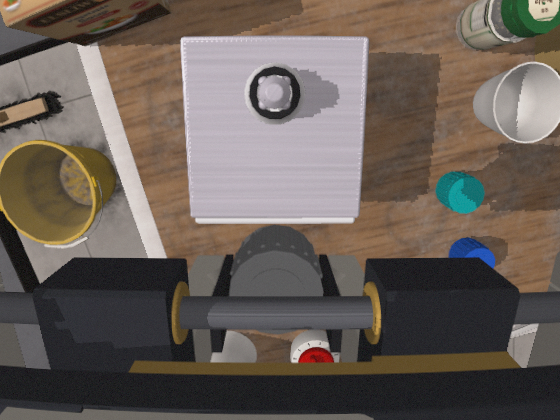

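Wrist view: the stud is at (274,93) with the black seal ring round it, the box top's corners are at (182,38), (367,38), (359,217) and (190,217), and the cap is held at (277,265). I'll fit the seal ring.

Run:
```python
from h import *
import pickle
s=pickle.load(open('pics/w4.pkl','rb'));g=cv2.cvtColor(s['frame'],cv2.COLOR_RGB2GRAY)
m=np.zeros_like(g);m[55:130,235:312]=(g[55:130,235:312]<75)
c=max(cv2.findContours(m,cv2.RETR_EXTERNAL,cv2.CHAIN_APPROX_NONE)[0],key=cv2.contourArea)
e=cv2.fitEllipse(cv2.convexHull(c));print(e,cv2.minEnclosingCircle(c))
print('seat',onplane(s,[e[0]],.112),'diam',np.array(e[1])*(s['origin'][2]-.112)/367.5)
P=onplane(s,[(182,37.5),(367,37.5),(359,217),(190.5,217)],.09);print(P,P.mean(0))
# cap in hand bottom expected
x,y,r=275,265,0
o=np.array([.5727,.1964]);t=np.radians(-13.16);X=np.array([np.cos(t),np.sin(t)]);Y=np.array([np.sin(t),-np.cos(t)])
d=onplane(s,[e[0]],.112)[0,:2]-o;print('dx,dy cm',d@X*100,d@Y*100)
# inner ring edge
m2=np.zeros_like(g);m2[55:130,235:312]=(g[55:130,235:312]>=75);
for c in cv2.findContours(m,cv2.RETR_CCOMP,cv2.CHAIN_APPROX_NONE)[0]:
    if len(c)>20:print('cont',cv2.fitEllipse(c))
```

```text
((274.5605773925781, 92.67691802978516), (50.41267395019531, 51.98867416381836), 175.24827575683594) ((274.57958984375, 92.77851104736328), 26.025955200195312)
seat [[0.65483201 0.17805802 0.112     ]] diam [0.03905624 0.04027722]
[[0.71341724 0.23869703 0.09      ]
 [0.68045111 0.09788535 0.09      ]
 [0.53705584 0.12960272 0.09      ]
 [0.57078542 0.2736762  0.09      ]] [0.6254274  0.18496533 0.09      ]
dx,dy cm 8.415100523550636 -0.08388018575963933
cont ((274.5353088378906, 92.683837890625), (49.51776123046875, 51.320594787597656), 175.84158325195312)
cont ((273.993896484375, 92.60310363769531), (38.5855598449707, 40.31892013549805), 4.064345359802246)
```

Call:
{"api": "play_rows", "payload": {
  "commands": [
    [[8.4,-0.1,0,0,0,0,0],[8.4,-0.1,0,0,0,0,0],[8.4,-0.1,0,0,0,0,0],[8.4,-0.1,4,0,0,0,0],[8.4,-0.1,6,0,0,0,0],[8.4,-0.1,8,0,0,0,0],[8.4,-0.1,8.8,0,0,0,0],[8.4,-0.1,8.8,0,0,0,0],[8.4,-0.1,8.8,0,0,0,0]]
  ]
}}

```text
clock: 9.35
tool_pos: [0.6552, 0.1787, 0.1521]
orientation: [180.0, -0.0, -13.0]
force: [0.6, 0.0, 1.0]
opening: 0.0398
gripper_force: 30.0
```

Run:
```python
from h import *
o=get_obs();print(o['tool_pos'],o['orientation'],o['force'])
p=o['tool_pos'].copy();z=p[2]-.0124
im=np.zeros((600,800,3),np.uint8)
for i,(n) in enumerate(('scene','side')):
    s=snapshot(n);u,v=proj(s,[(.655,.178,.125)])[0].astype(int)
    im[:,400*i:400*i+400]=cv2.resize(s['frame'][v-30:v+30,u-20:u+20],(400,600),interpolation=cv2.INTER_CUBIC)
    print(n,(u,v),'seat',proj(s,[(.6548,.178,.112)]),'cap rim ctr',proj(s,[(p[0],p[1],z)]))
cv2.imwrite('pics/z5.png',im[...,::-1])
```

```text
[0.65520622 0.17868794 0.15212628] [ 1.79983506e+02 -2.52780943e-02 -1.30269940e+01] [0.55008144 0.00621834 0.95256199]
scene (np.int64(308), np.int64(156)) seat [[308.02471931 160.54223187]] cap rim ctr [[308.39860816 151.40430609]]
side (np.int64(245), np.int64(164)) seat [[245.48103677 169.44529024]] cap rim ctr [[244.67944809 159.24218283]]
```

View pics/z5.png

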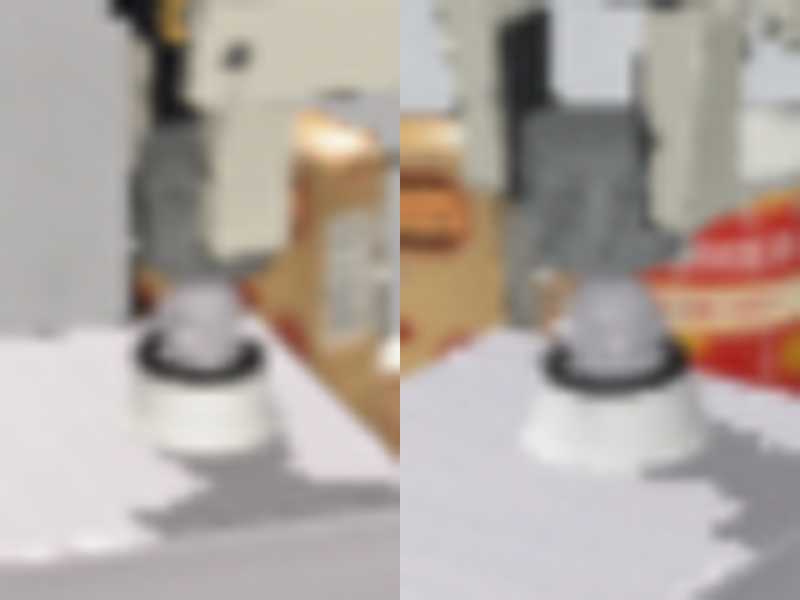

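Last view: in the scene half the cap's centre is at column 202, level with the seal's 201. In the side half the cap is around 603 against the seal's 617, so it sits about 1–2 mm too far toward +y. I'll check that numerically.

Run:
```python
from h import *
s=snapshot('side');f=s['frame'].astype(int)
for r in (152,155,157,158,159,160,161,163,165,168,170,171):print(r,[tuple(x) for x in [f[r,c].tolist() for c in range(232,258)]] if r in(158,) else f[r,232:258].sum(1).tolist())
s=snapshot('scene');f=s['frame'].astype(int);print('scene')
for r in (142,146,149,151,152,154,157,160,162):print(r,f[r,296:322].sum(1).tolist())
```

```text
152 [436, 450, 440, 326, 203, 255, 305, 341, 343, 339, 323, 339, 373, 364, 350, 320, 306, 337, 467, 521, 525, 504, 473, 459, 459, 466]
155 [381, 389, 351, 338, 343, 347, 343, 331, 325, 317, 328, 353, 398, 382, 339, 323, 325, 285, 422, 502, 511, 504, 473, 451, 417, 393]
157 [389, 405, 380, 367, 372, 398, 410, 358, 321, 334, 347, 357, 378, 366, 325, 335, 346, 343, 338, 363, 374, 427, 385, 323, 294, 291]
158 [(171, 138, 97), (168, 139, 96), (157, 132, 97), (138, 127, 110), (132, 129, 122), (132, 131, 125), (125, 126, 122), (108, 110, 111), (106, 109, 108), (111, 116, 115), (118, 121, 120), (121, 123, 123), (121, 124, 122), (118, 120, 120), (115, 118, 116), (122, 125, 123), (118, 122, 121), (119, 122, 122), (111, 113, 113), (106, 109, 107), (107, 109, 107), (148, 143, 139), (179, 127, 122), (193, 111, 105), (194, 97, 92), (197, 105, 98)]
159 [417, 409, 391, 387, 379, 379, 364, 341, 332, 342, 356, 358, 356, 356, 358, 362, 352, 344, 333, 322, 357, 451, 456, 448, 444, 443]
160 [423, 415, 408, 400, 383, 375, 384, 401, 377, 351, 354, 362, 358, 358, 356, 360, 346, 346, 335, 367, 409, 428, 416,
[... 1346 characters left out ...]
 365, 365, 379, 437, 498]
152 [529, 530, 534, 528, 454, 289, 295, 324, 332, 339, 342, 343, 340, 335, 327, 314, 304, 321, 335, 352, 375, 378, 368, 383, 438, 491]
154 [533, 531, 534, 529, 451, 264, 272, 336, 373, 404, 442, 461, 468, 464, 432, 337, 297, 340, 388, 396, 392, 380, 372, 384, 435, 477]
157 [540, 535, 531, 513, 430, 271, 263, 355, 452, 476, 509, 544, 554, 545, 514, 490, 477, 454, 397, 349, 329, 337, 362, 400, 449, 458]
160 [676, 677, 674, 674, 638, 492, 251, 212, 359, 470, 535, 549, 537, 527, 489, 424, 324, 338, 501, 562, 438, 306, 308, 385, 460, 484]
162 [670, 671, 673, 670, 629, 476, 255, 166, 213, 276, 351, 409, 457, 434, 347, 237, 156, 228, 447, 635, 660, 595, 463, 379, 379, 391]
```

Numerically the side view has the cap and seal both centred at column ~245.8, so they are aligned. Press on.

Call:
{"api": "play_rows", "payload": {
  "commands": [
    [[0,0,0.3,0,0,0,0],[0,0,0.6,0,0,0,0],[0,0,0.9,0,0,0,0],[0,0,1.2,0,0,0,0],[0,0,1.5,0,0,0,0],[0,0,1.7,0,0,0,0],[0,0,1.7,0,0,0,0]]
  ]
}}

```text
clock: 10.13
tool_pos: [0.6548, 0.1786, 0.134]
orientation: [180.0, 0.0, -13.0]
force: [-0.6, 0.1, 0.6]
opening: 0.0396
gripper_force: 30.0
```

Call:
{"api": "play_rows", "payload": {
  "commands": [
    [[0,0,0.2,0,0,0,0],[0,0,0.4,0,0,0,0],[0,0,0.5,0,0,0,0],[0,0,0.6,0,0,0,0],[0,0,0.6,0,0,0,0]]
  ]
}}

```text
clock: 10.55
tool_pos: [0.6552, 0.1786, 0.129]
orientation: [-180.0, -0.0, -13.0]
force: [1.2, -1.3, 0.7]
opening: 0.0397
gripper_force: 30.0
```

Call:
{"api": "play_rows", "payload": {
  "commands": [
    [[0,0,0.2,0,0,0,0],[0,0,0.3,0,0,0,0],[0,0,0.4,0,0,0,0],[0,0,0.5,0,0,0,0],[0,0,0.5,0,0,0,0]]
  ]
}}

```text
clock: 10.97
tool_pos: [0.6546, 0.1786, 0.1236]
orientation: [180.0, 0.0, -13.0]
force: [-1.2, -0.4, 3.6]
opening: 0.0398
gripper_force: 30.0
```

Call:
{"api": "play_rows", "payload": {
  "commands": [
    [[0,0,0.1,0,0,0,0],[0,0,0.2,0,0,0,0],[0,0,0.2,0,0,0,0],[0,0,0.2,0,0,0,0]]
  ]
}}

```text
clock: 11.3
tool_pos: [0.6549, 0.1787, 0.1226]
orientation: [-180.0, -0.0, -13.0]
force: [-3.6, -1.4, 8.4]
opening: 0.0394
gripper_force: 30.0
```

Call:
{"api": "play_rows", "payload": {
  "commands": [
    [[0,0,0.1,0,0,0,0],[0,0,0.1,0,0,0,0],[0,0,0.1,0,0,0,0],[0,0,0.1,0,0,0,0],[0,0,0.1,0,0,0,0],[0,0,0.1,0,0,0,0]]
  ]
}}

```text
clock: 11.8
tool_pos: [0.6549, 0.1787, 0.1221]
orientation: [-180.0, -0.1, -13.0]
force: [-5.0, -0.7, 10.9]
opening: 0.0396
gripper_force: 30.0
```

Call:
{"api": "play_rows", "payload": {
  "commands": [
    [[0,0,0,0,0,0,0],[0,0,0,0,0,0,0],[0,0,0,0,0,0,0],[0,0,0,0,0,0,0],[0,0,0,0,0,0,0],[0,0,0,0,0,0,0]]
  ]
}}

```text
clock: 12.3
tool_pos: [0.6549, 0.1787, 0.1221]
orientation: [-180.0, -0.1, -13.0]
force: [-4.7, -0.6, 10.1]
opening: 0.0396
gripper_force: 30.0
```

```bash
python3 -c "
from h import *
print(close_job())"
```

```text
the job is handed in; nothing more can be done
None
```

I handed the job in at about 12 s of the 54 s limit: the drawer is pushed to its rigid stop and the wide cap is on the stud. The gripper still holds it, pressing about 10 N (roughly 2 mm into the seal). The hand-in returned no verdict, and I did not re-image the cap after pressing or re-measure the bystanders.

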